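# Seat the chill block in the funnel nest

### The job

Put the brass chill block lengthways into the flared mouth of the steel nest on the welding table, push it along the converging rails so that it centres itself in the channel, and press it home against the length stop with about 12 N for about a second. The stop is only held by its clamp and must not be shoved out of its setting, so feel for it; then let go and leave the block seated flat against it, and leave the other things where they lie.

Things in the scene. Friction and masses are not known exactly. Their poses are not given: they have to be found in the camera images.
- brass_block: Plain brass block 30 x 50 x 25 mm (width along its x, length along its y, height along its z), 0.2 to 0.45 kg, loose on the table near the right of the work. Origin at the centre of its underside. Its two ends are alike. It slides on the table with friction of 0.5 to 0.7, which with that of the rails takes 1 to 5 N of a push.
- nest: Steel nest fixed on the table, which is its floor. Origin on the table top, mid-throat, where mouth meets channel; x = feed direction (into the channel, roughly world +y), z up. Two rails 10 mm high, 14 mm wide; for x > 0 parallel, inner faces 32 mm apart (block + 1 mm each side), running to x = 144 mm; for x < 0 each flares outward 28 degrees for 60 mm.
- nest_mouth (a point): Middle of the flared mouth's open end, on the table top, 53 mm before the throat; axes as the nest. The mouth is 88 mm wide inside here, about 113 mm over the rails' outsides.
- nest_bridge (a point): Top centre of the dark clamp bridge over the channel's far end (nest x = 129 mm, z = 30 mm); the bridge is 30 mm along x, 60 mm across, with a black knob on it up to z = 52 mm. It clamps the bar of the length stop: a dark steel pad 26 mm wide, 25 mm high, 12 mm thick in the channel, face square to the feed.
- nest_throat (a point): Same point as the nest's origin. The stop's face stands 34 to 94 mm beyond it along the feed, set differently each time; the setting is not reported and has to be felt (or seen). The stop is held by friction only: it stands firm under 16 N and slips back along the feed at 18 N or more.
- table_pin: Plain steel fixture pin with a wide head, lying on the table beyond the nest, 26 x 62 x 27 mm, origin under its middle. Bystander.
- magnet_square: Small triangular magnetic welding square lying flat between robot and nest, 70 x 70 x 16 mm, origin under its middle. Bystander.
- gas_nozzle: Brass-coloured tapered torch nozzle lying between robot and nest to the left, 23 x 66 x 23 mm, origin under its middle. Bystander.

How it is judged:
By the outcome, as a careful person would: the job done as asked, in the order asked, and still so for the second after the job is handed in, with the robot touching nothing.
It also fails if it takes over 58 s, if anything falls off the work surface, if the arm or the gripper's body presses on something with over 40 N, if the wrist force passes 120 N, or if a joint passes its speed limit or range.

### The arm

A 6-joint arm with a two-finger parallel gripper is mounted at the origin on the work surface; the furniture and walls round the work are solid. World frame = base frame: x ahead of the robot, y to its left, z up, the work surface at z = 0. Lengths are in m, angles in degrees, forces in N, time in s.
With the tool pointing down it reaches from about 0.375 to 0.75 m from the base axis. Payload 9 kg.
Tool frame: the origin (TCP) lies midway between the tips of the shut fingers; the grasp point (between the pads) lies 19 mm behind it (robot.grip_depth is the z of the grasp point in the tool frame, in m); z points along the fingers, y is the line along which they close (so a half turn about z gives the same grasp; the last joint's range is limited). The gripper opens to 85 mm and grips with 20 to 120 N. Pads are 22 mm wide; open, the fingers measure 114 mm over their backs; the gripper's body (76 mm by 85 mm) begins 54 mm behind the grasp point. The pads swing forward as they close: fully open they stand 13 mm farther back than shut.
Start: joints at [-12.473, 5.964, 5.575, 89.605, 0, 77.527], TCP at [0.6, 0, 0.231] pointing down, gripper open.
Joint ranges: [-171.21, 171.21], [-48.23, 106.86], [-62.78, 66.21], [-105.2, 120.99], [-86.42, 89.51], [-180, 180]. Speed limits (degrees/s): [127.2, 127.2, 147.25, 180, 180, 180].

### API

Orientations are given as a 3x3 rotation matrix whose columns are the frame's x, y, z axes.
In Python, from workcell import robot, optics gives the robot as it stands.
- The arm moves only by the tool apply_moves, never from a script. Its arguments are lists of equal length, an entry for each row: "xyz": the shift along the tool's x, y, z in m, a list of three; "turn": the turn about the tool's z in degrees; "claw": the opening, from 0 (shut) to 1 (fully open). A call has 1 to 5 rows; each row is the pose to reach, as a shift and turn from the pose commanded when the call began, along the tool's axes at that moment; what a row does not reach only later rows make up. A row lasts 1/8 s, in which the tool goes at most 62.5 mm and 10.7 degrees, less where a joint would pass 70% of its speed; a pose out of reach is approached as far as the arm can. A call with a gripper value outside its range is refused whole. The fingers move at their own pace and stop on an object; "newtons" is the grip in N (left out, the last holds). Time passes only in rows, so rows that repeat a pose let the fingers close. It gives the time, the measured TCP pose, the force, the opening and the grip force at its end, in the units of the state.
- robot.get_state(): the state, without advancing time (a new reading comes with each control period).
- optics.get_image(name): name is "scene" or "side" or "wrist"; returns the picture (400x640x3 uint8, red, green, blue); there is no depth.
- optics.camera_params(name): a dict with "fov_y" (degrees; the focal length in pixels is half the picture's height over the tangent of half this angle, whatever the lens; pixels are square), "cx", "cy" (the principal point, pixels), "R" (3x3) and "t" (3): a world point X has camera coordinates R X + t; the wrist camera has in their place "T_tool_cam" (4x4, takes a point from camera to tool coordinates, whose origin is the TCP and whose axes are the flange's). Camera axes: x right, y down, z forward; pixel columns grow to the right and rows downward; lengths in m; the calibration is good to about 2 mm. A picture is of the moment at which its call begins: read the wrist's pose just before it. camera_params takes no time and is no camera call.
- robot.hand_in(): hands the job in; it is judged then, once.
The state is a dict: "t": time; "joints": joint angles; "qd": joint speeds; "effort": joint torques, N m; "position": TCP position; "orientation": TCP orientation; "contact_force": force on the tool from outside, world axes, zero at the start; "torque": the same for the moment, N m; "opening": finger opening in m; "gripper_force": force on a finger pad.
Only numpy, scipy, OpenCV 4.12 (cv2) and the standard library are available. Lean on these libraries where they do the work, as an engineer would, in place of code of your own. Each camera call takes 0.05 s, during which the arm holds its last target. There are 200 camera calls.

## Working session

There is one attempt and no reset: what is moved stays moved. The work goes in short steps, Python scripts to look and compute and a tool call to move; the robot and the scene stay as the last step left them, time stands still between calls to the robot, and variables do not carry over. Pictures are saved under pics/ and viewed, at most 10 in all, crops included, and the job is handed in when it is done.

Besides the shell and the picture viewer there is one more tool, called after "Request:" as a command line: name --pt "numbers of a row" for each row, then --argument value for the rest. apply_moves: Moves the arm, as the interface text tells. Its arguments: {"type":"object","properties":{"xyz":{"type":"array","items":{"type":"array","items":{"type":"number"}}},"turn":{"type":"array","items":{"type":"number"}},"claw":{"type":"array","items":{"type":"number"}},"newtons":{"type":"number"}},"required":["xyz","turn","claw"]}

```bash
mkdir -p pics; ls
python3 - <<'E'
from workcell import robot, optics
import cv2,numpy as np
np.set_printoptions(precision=4,suppress=True)
s=robot.get_state(); print(s)
for n in ['scene','side','wrist']:
    print(n,optics.camera_params(n)); cv2.imwrite(f'pics/{n}0.png',optics.get_image(n)[:,:,::-1])
E
```

```text
pics
{'t': 0.0, 'joints': array([-12.4732,   5.9978,   5.5284,  89.6051,   0.0002,  77.5267]), 'qd': array([ 0.0584,  0.0207, -0.0011, -0.0645, -0.0079, -0.1451]), 'effort': array([  0.0007, -55.6934,  50.3644,   0.017 ,  -0.0002,  -0.    ]), 'position': array([0.5997, 0.0001, 0.2305]), 'orientation': array([[-0.    ,  1.    , -0.0013],
       [ 1.    ,  0.    ,  0.0003],
       [ 0.0003, -0.0013, -1.    ]]), 'contact_force': array([0.2419, 0.3198, 0.5274]), 'torque': array([-0.0119,  0.04  ,  0.0079]), 'gripper_force': 0.0, 'opening': 0.08535656655573447}
scene {'fov_y': 42.44084052055851, 'cx': 323.27574049985844, 'cy': 206.83282495968507, 'R': array([[ 0.5152, -0.857 ,  0.0129],
       [-0.5169, -0.3226, -0.793 ],
       [ 0.6837,  0.4018, -0.6091]]), 't': array([-0.2956,  0.3216,  0.7442])}
side {'fov_y': 55.00026459674884, 'cx': 316.9388556682031, 'cy': 195.39626447917578, 'R': array([[-0.9698, -0.2438, -0.0108],
       [-0.1216,  0.521 , -0.8448],
       [ 0.2116, -0.818 , -0.5349]]), 't': array([0.5362, 0.0971, 0.8608])}
wrist {'fov_y': 61.95623510813162, 'cx': 326.390043811648, 'cy': 201.39430196476528, 'T_tool_cam': array([[-0.0016, -0.9535, -0.3012,  0.0765],
       [ 1.    , -0.0013, -0.0012,  0.    ],
       [ 0.0008, -0.3012,  0.9535, -0.1423],
       [ 0.    ,  0.    ,  0.    ,  1.    ]])}
```

View pics/scene0.png

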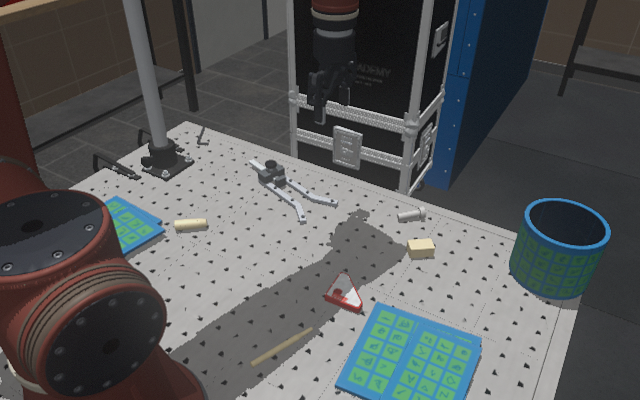

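View pics/side0.png

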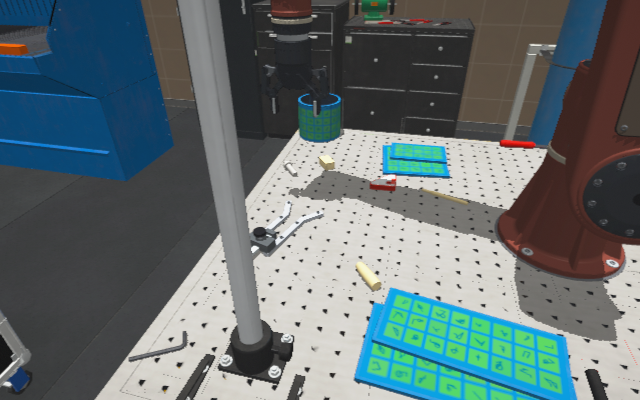

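View pics/wrist0.png

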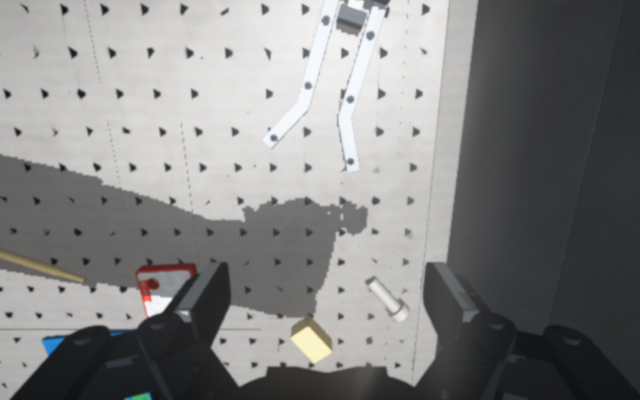

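The scene view shows the block at (420,248), the nest from (300,215) to (265,175), the pin at (410,214) and the square at (345,292). In the wrist view the block is at (312,340), the rails' bends are near (307,105) and (343,120), the mouth tips near (268,142) and (352,167), and the dark stop pad or bridge front is at (350,18).

```bash
cat > h.py <<'E'
from workcell import robot, optics
import cv2,numpy as np
np.set_printoptions(precision=4,suppress=True)
def cam(name,s=None):
    p=optics.camera_params(name); f=200/np.tan(np.radians(p['fov_y']/2))
    if name=='wrist':
        T=np.array(p['T_tool_cam']); R=s['orientation']@T[:3,:3]; c=s['position']+s['orientation']@T[:3,3]
    else:
        R=np.array(p['R']).T; c=-R@p['t']
    return f,p['cx'],p['cy'],R,c
def cast(C,uv,z):
    f,cx,cy,R,c=C; uv=np.atleast_2d(uv).astype(float)
    d=np.c_[(uv[:,0]-cx)/f,(uv[:,1]-cy)/f,np.ones(len(uv))]@R.T
    return c+d*((z-c[2])/d[:,2])[:,None]
def proj(C,X):
    f,cx,cy,R,c=C; q=(np.atleast_2d(X)-c)@R
    return np.c_[cx+f*q[:,0]/q[:,2],cy+f*q[:,1]/q[:,2]]
E
python3 - <<'E'
from h import *
s=robot.get_state(); C=cam('wrist',s); im=cv2.imread('pics/wrist0.png')
for n,uv,z in [('tipL',(268,142),.01),('tipR',(352,168),.01),('bendL',(307,103),.01),('bendR',(343,119),.01),('railLfar',(333,5),.01),('railRfar',(376,10),.01),('padtop',(350,12),.025),('pin',(388,298),.013),('square',(165,285),.008)]:
    print(n,cast(C,uv,z))
hsv=cv2.cvtColor(im,cv2.COLOR_BGR2HSV)
m=cv2.inRange(hsv,(18,50,90),(35,255,255)); m[:, :250]=0; m[:300]=0
cs=max(cv2.findContours(m,0,2)[0],key=cv2.contourArea)
print('block poly',cv2.approxPolyDP(cs,3,True)[:,0].tolist())
v=hsv[:,:,2]; print('V',[ (y,x,hsv[y,x].tolist()) for y,x in [(325,305),(350,310),(340,315),(330,298)]])
cv2.imwrite('pics/crop1.png',np.hstack([cv2.resize(im[290:370,270:370],None,fx=4,fy=4,interpolation=2),cv2.resize(im[0:80,290:390],None,fx=4,fy=4,interpolation=2)]))
E
```

```text
tipL [[0.536  0.0295 0.01  ]]
tipR [[0.6275 0.0008 0.01  ]]
bendL [[0.579  0.0699 0.01  ]]
bendR [[0.6169 0.0536 0.01  ]]
railLfar [[0.6058 0.1604 0.01  ]]
railRfar [[0.6474 0.156  0.01  ]]
padtop [[0.6214 0.1512 0.025 ]]
pin [[ 0.6757 -0.1634  0.013 ]]
square [[ 0.3974 -0.1479  0.008 ]]
block poly [[307, 316], [293, 327], [291, 338], [315, 362], [331, 351], [330, 339]]
V [(325, 305, [21, 69, 125]), (350, 310, [27, 50, 250]), (340, 315, [26, 52, 250]), (330, 298, [22, 70, 131])]
```

View pics/crop1.png

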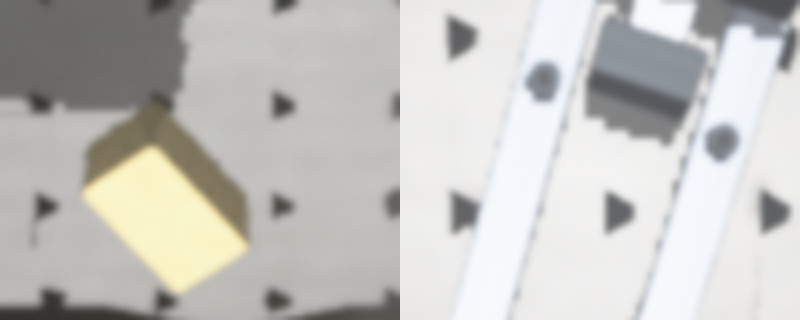

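The close-up shows the block's bright top face with corners near (290.5,338), (308,327), (332,352) and (315,363). The stop pad's top front edge runs from about (338,18) to (362,26), with its shadow below.

Run:
```python
from h import *
s=robot.get_state(); C=cam('wrist',s)
P=cast(C,[(290.5,338),(308.3,326.8),(332,351.8),(315,363.3)],.025)[:,:2]
print('block corners',P,'ctr',P.mean(0)); e=[np.linalg.norm(P[i]-P[i-1]) for i in range(4)]; print('edges',e)
l=(P[2]+P[3]-P[0]-P[1]); print('long dir deg',np.degrees(np.arctan2(l[1],l[0])))
g=lambda pts:np.array([((x-400)/4+290,y/4) for x,y in pts])
L=cast(C,g([(513,320),(592,40)]),.01)[:,:2]; R=cast(C,g([(640,320),(727,25)]),.01)[:,:2]
print('L',L,'R',R)
for q in(L,R):d=q[1]-q[0];print('dir',np.degrees(np.arctan2(d[1],d[0])))
S=cast(C,g([(592,72),(690,105)]),.025)[:,:2]; print('stop front edge',S,np.linalg.norm(S[1]-S[0]),np.degrees(np.arctan2(*(S[1]-S[0])[::-1])))
d=(L[1]-L[0])/np.linalg.norm(L[1]-L[0])+(R[1]-R[0])/np.linalg.norm(R[1]-R[0]);d/=np.linalg.norm(d);n=np.array([d[1],-d[0]])
print('feed',d,'gap',(R[0]-L[0])@n)
B=np.array([[.579,.0699],[.6169,.0536]]);T=np.array([[.536,.0295],[.6275,.0008]])
for q in (B[0],B[1],T[0],T[1],S.mean(0),L[0],R[0]):print('along',(q-B.mean(0))@d,'across',(q-B.mean(0))@n)
```

```text
block corners [[ 0.5537 -0.2135]
 [ 0.5764 -0.1967]
 [ 0.606  -0.2347]
 [ 0.5841 -0.2529]] ctr [ 0.58   -0.2245]
edges [np.float64(0.049774604020676017), np.float64(0.028226696812571575), np.float64(0.048173114870983705), np.float64(0.028499333880469078)]
long dir deg -52.24857455177767
L [[0.591  0.0925]
 [0.6106 0.1561]] R [[0.6235 0.0924]
 [0.6432 0.1593]]
dir 72.8247509600591
dir 73.62132335352909
stop front edge [[0.6103 0.1462]
 [0.6333 0.1392]] 0.02410344129571942 -16.80173476901645
feed [0.2886 0.9574] gap 0.031164051631175083
along 0.0023332424053177244 across -0.020495877143416625
along -0.002333242405317718 across 0.02049587714341662
along -0.048758972126775546 across -0.0500042761885453
along -0.04982618707839135 across 0.04588524905924717
along 0.08440576826245479 across -0.0005414307451184671
along 0.027404777948608783 across -0.015550325589378501
along 0.03674474181580872 across 0.015613726041796585
```

Request:
apply_moves --pt "-0.05 -0.005 0.02" --pt "-0.1 -0.01 0.05" --pt "-0.15 -0.015 0.08" --pt "-0.2 -0.02 0.11" --pt "-0.225 -0.02 0.12" --turn '[-10, -20, -30, -38, -38]' --claw '[0.7, 0.7, 0.7, 0.7, 0.7]' --newtons 40

```text
t: 0.78
position: [0.5784, -0.2266, 0.1088]
orientation: [[-0.614, 0.789, -0.003], [0.789, 0.614, 0.002], [0.003, -0.001, -1.0]]
contact_force: [0.5, 1.1, 0.5]
opening: 0.0593
gripper_force: 0.0
```

Request:
apply_moves --pt "0 0 0" --pt "0 0 0" --turn '[0, 0]' --claw '[0.7, 0.7]'

```text
t: 1.02
position: [0.5807, -0.2242, 0.1124]
orientation: [[-0.615, 0.788, 0.001], [0.788, 0.615, -0.0], [-0.001, 0.001, -1.0]]
contact_force: [0.4, 1.1, -0.2]
opening: 0.0598
gripper_force: 0.0
```

```bash
cat > blk.py <<'E'
from h import *
import sys
s=robot.get_state(); C=cam('wrist',s); im=optics.get_image('wrist')[:,:,::-1].copy(); cv2.imwrite(f'pics/{sys.argv[1]}.png',im)
hsv=cv2.cvtColor(im,cv2.COLOR_BGR2HSV)
c0=proj(C,[[*s['position'][:2],.02]])[0]
for lo in (90,190):
    m=cv2.inRange(hsv,(18,40,lo),(35,255,255))
    cs=max(cv2.findContours(m,0,2)[0],key=cv2.contourArea)
    print(lo,cv2.contourArea(cs),cv2.approxPolyDP(cs,4,True)[:,0].tolist())
    r=cv2.minAreaRect(cast(C,cs[:,0],.025)[:,:2].astype(np.float32)*1000); print('rect mm',r)
print(s['position'],s['opening'],s['t'],s['orientation'][:,0])
E
python3 blk.py w1
```

```text
90 2830.5 [[308, 167], [306, 237], [344, 237], [344, 168]]
rect mm ((577.8455810546875, -222.8799285888672), (30.530675888061523, 53.1900634765625), 37.86568832397461)
190 1418.0 [[305, 174], [308, 208], [345, 206], [346, 174]]
rect mm ((572.8442993164062, -215.9558868408203), (29.65435218811035, 27.539575576782227), 37.86503219604492)
[ 0.5807 -0.2242  0.1124] 0.05978281082460748 1.025 [-0.6151  0.7884 -0.0008]
```

View pics/w1.png

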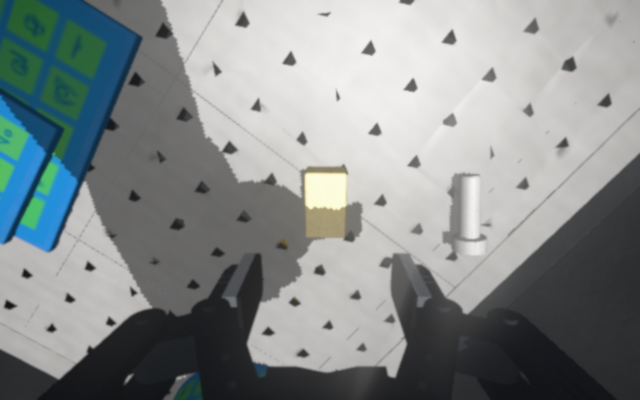

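The block's top is centred near (326,205), square to the fingers and between them. I'll descend and grip.

Request:
apply_moves --pt "0.001 -0.001 0.05" --pt "0.001 -0.001 0.085" --pt "0.001 -0.001 0.101" --pt "0.001 -0.001 0.101" --pt "0.001 -0.001 0.101" --turn '[0, 0, 0, 0, 0]' --claw '[0.7, 0.7, 0.7, 0.7, 0.4]'

```text
t: 1.7
position: [0.5799, -0.2252, 0.0124]
orientation: [[-0.616, 0.788, 0.002], [0.788, 0.616, -0.001], [-0.003, 0.001, -1.0]]
contact_force: [-0.2, 0.3, -0.1]
opening: 0.0427
gripper_force: 0.0
```

Request:
apply_moves --pt "0 0 0" --pt "0 0 0" --pt "0 0 0" --pt "0 0 0" --turn '[0, 0, 0, 0]' --claw '[0.1, 0.1, 0.1, 0.1]' --newtons 50

```text
t: 2.2
position: [0.58, -0.2256, 0.0126]
orientation: [[-0.616, 0.788, 0.003], [0.788, 0.616, -0.002], [-0.003, 0.001, -1.0]]
contact_force: [0.4, 0.8, 7.5]
opening: 0.0287
gripper_force: 51.0
```

Request:
apply_moves --pt "0 0 -0.04" --pt "0.02 0.01 -0.08" --pt "0.06 0.04 -0.1" --pt "0.1 0.07 -0.1" --pt "0.14 0.09 -0.1" --turn '[0, 10, 20, 30, 40]' --claw '[0.1, 0.1, 0.1, 0.1, 0.1]'

```text
t: 2.82
position: [0.5636, -0.0576, 0.1112]
orientation: [[0.041, 0.999, 0.001], [0.999, -0.041, -0.0], [-0.0, 0.001, -1.0]]
contact_force: [0.9, -0.1, -2.8]
opening: 0.0284
gripper_force: 50.5
```

Request:
apply_moves --pt "0.005 0.015 0" --pt "0.005 0.015 0" --pt "0.005 0.015 0" --pt "0.005 0.015 0" --turn '[10, 15, 15, 15]' --claw '[0.1, 0.1, 0.1, 0.1]'

```text
t: 3.32
position: [0.5784, -0.0548, 0.1104]
orientation: [[0.291, 0.957, 0.0], [0.957, -0.291, -0.0], [-0.0, 0.0, -1.0]]
contact_force: [-0.6, 0.4, -3.1]
opening: 0.0289
gripper_force: 50.8
```

```bash
python3 blk.py w2
```

```text
90 7589.5 [[298, 208], [291, 225], [295, 322], [356, 323], [362, 245], [356, 209]]
rect mm ((563.9241943359375, -101.83151245117188), (99.13613891601562, 53.3383903503418), 73.02003479003906)
190 2214.0 [[292, 227], [294, 257], [334, 255], [353, 263], [359, 259], [359, 225]]
rect mm ((569.8483276367188, -82.59300231933594), (31.039581298828125, 50.99827575683594), 73.02288818359375)
[ 0.5784 -0.0548  0.1104] 0.028867030303986456 3.325 [ 0.2908  0.9568 -0.    ]
```

View pics/w2.png

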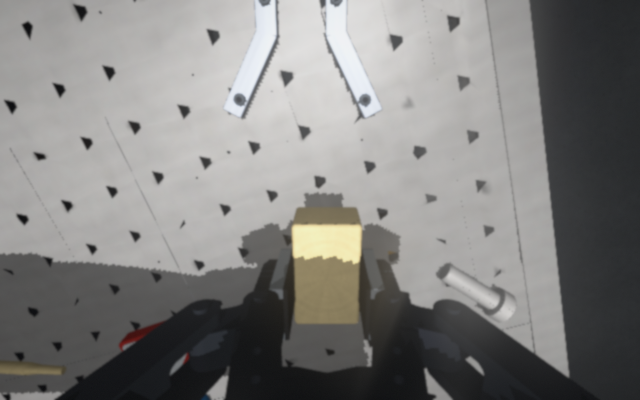

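The block is held square between the fingers. The nest is straight ahead, with inner bends near (278,38) and (327,38) and rail ends near (240,117) and (362,117).

Run:
```python
from h import *
s=robot.get_state(); C=cam('wrist',s); im=cv2.imread('pics/w2.png')
hsv=cv2.cvtColor(im,cv2.COLOR_BGR2HSV)
m=cv2.inRange(im.astype(np.uint8),(225,215,205),(255,255,255)); m[130:]=0
for c in cv2.findContours(m,0,2)[0]:
    if cv2.contourArea(c)<600: continue
    p=cv2.approxPolyDP(c,3,True)[:,0]; W=cast(C,p,.01)
    print(np.c_[p,(W-s['position'])@s['orientation'][:,:2]*1000])
```

```text
[[327.       0.     135.3249   0.4935]
 [328.      39.     112.5901   1.1319]
 [357.      99.      74.5881  21.3206]
 [364.      92.      79.2119  26.0443]
 [372.      98.      75.2366  31.7382]
 [366.     108.      68.5402  27.7939]
 [361.     106.      69.8957  24.2451]
 [366.     116.      63.0931  27.9804]
 [380.     107.      69.2004  37.586 ]
 [345.      31.     117.3522  12.313 ]
 [345.       0.     135.3042  12.0393]
 [336.       8.     130.7672   6.2988]]
[[273.       0.     135.3869 -34.1491]
 [265.       7.     131.4202 -39.5093]
 [256.       0.     135.4064 -45.0568]
 [257.      30.     118.0456 -45.5332]
 [224.     107.      69.3719 -71.8208]
 [237.     115.      63.9194 -63.1492]
 [243.     106.      70.0255 -58.4393]
 [235.     105.      70.7076 -63.9899]
 [232.      96.      76.7182 -65.568 ]
 [241.      92.      79.3483 -59.1058]
 [248.      97.      76.0376 -54.4982]
 [274.      38.     113.2525 -34.5923]]
```

Request:
apply_moves --pt "0.04 -0.01 0.03" --pt "0.073 -0.017 0.05" --pt "0.073 -0.017 0.075" --pt "0.073 -0.017 0.09" --pt "0.073 -0.017 0.096" --turn '[0, 0, 0, 0, 0]' --claw '[0.1, 0.1, 0.1, 0.1, 0.1]'

```text
t: 4.0
position: [0.5831, 0.0198, 0.0136]
orientation: [[0.293, 0.956, -0.001], [0.956, -0.293, 0.0], [-0.0, -0.001, -1.0]]
contact_force: [-0.2, -0.3, -3.0]
opening: 0.0287
gripper_force: 50.7
```

Request:
apply_moves --pt "0 0 0" --pt "0 0 0.001" --turn '[0, 0]' --claw '[0.1, 0.1]'

```text
t: 4.25
position: [0.5844, 0.0197, 0.0144]
orientation: [[0.293, 0.956, 0.002], [0.956, -0.293, -0.0], [0.0, 0.002, -1.0]]
contact_force: [0.1, 0.7, -3.0]
opening: 0.0285
gripper_force: 50.7
```

Request:
apply_moves --pt "0 0 0.001" --pt "0 0 0.001" --turn '[0, 0]' --claw '[0.1, 0.1]'

```text
t: 4.5
position: [0.5839, 0.02, 0.0127]
orientation: [[0.292, 0.956, 0.001], [0.956, -0.292, -0.0], [0.0, 0.001, -1.0]]
contact_force: [0.6, -0.7, -2.3]
opening: 0.0289
gripper_force: 50.8
```

Request:
apply_moves --pt "0 0 0.001" --pt "0 0 0.001" --turn '[0, 0]' --claw '[0.1, 0.1]'

```text
t: 4.75
position: [0.5839, 0.0201, 0.0126]
orientation: [[0.292, 0.956, 0.001], [0.956, -0.292, -0.0], [-0.0, 0.001, -1.0]]
contact_force: [-5.0, 0.0, 7.9]
opening: 0.0284
gripper_force: 52.0
```

Request:
apply_moves --pt "0 0 0" --pt "0 0 0" --pt "0 0 -0.02" --pt "0 0 -0.06" --pt "0 0 -0.06" --turn '[0, 0, 0, 0, 0]' --claw '[0.55, 0.55, 0.55, 0.55, 0.3]'

```text
t: 5.38
position: [0.5865, 0.0196, 0.0765]
orientation: [[0.292, 0.956, 0.007], [0.956, -0.292, -0.001], [0.001, 0.007, -1.0]]
contact_force: [0.5, -0.3, 0.4]
opening: 0.0296
gripper_force: 0.0
```

Request:
apply_moves --pt "-0.04 0 0" --pt "-0.06 0 0" --pt "-0.06 0 0" --pt "-0.06 0 0" --turn '[0, 0, 0, 0]' --claw '[0, 0, 0, 0]'

```text
t: 5.88
position: [0.5661, -0.0368, 0.0713]
orientation: [[0.293, 0.956, 0.0], [0.956, -0.293, 0.0], [0.0, -0.0, -1.0]]
contact_force: [0.3, -0.7, -0.4]
opening: 0.0002
gripper_force: 0.0
```

```bash
python3 blk.py w3
```

```text
90 4739.0 [[301, 81], [302, 169], [350, 171], [354, 82]]
rect mm ((584.0433349609375, 20.51681137084961), (49.39706039428711, 29.834312438964844), 72.90945434570312)
190 4726.0 [[301, 81], [302, 169], [350, 171], [354, 82]]
rect mm ((584.043212890625, 20.516815185546875), (49.39706802368164, 29.83431053161621), 72.90946960449219)
[ 0.5661 -0.0368  0.0713] 0.00023630747087016214 5.875 [0.2926 0.9563 0.0003]
```

View pics/w3.png

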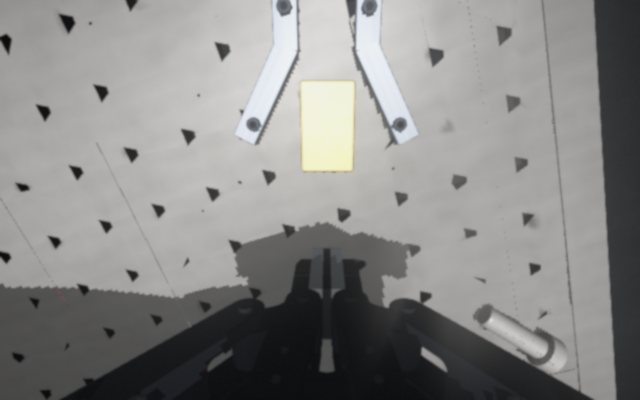

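The block lies square in the mouth, with its top spanning (301,81) to (354,171), and the shut fingers are straight behind it. I'll lower them and push.

Request:
apply_moves --pt "0 0 0.04" --pt "0 0 0.058" --pt "0.015 0 0.058" --pt "0.022 0 0.058" --pt "0.03 0 0.058" --turn '[0, 0, 0, 0, 0]' --claw '[0, 0, 0, 0, 0]'

```text
t: 6.55
position: [0.5759, -0.0082, 0.0147]
orientation: [[0.292, 0.956, 0.002], [0.956, -0.292, -0.001], [-0.001, 0.002, -1.0]]
contact_force: [-0.1, -3.1, 2.7]
opening: 0.0002
gripper_force: 1.6
```

Request:
apply_moves --pt "0.006 0 0" --pt "0.012 0 0" --pt "0.018 0 0" --pt "0.024 0 0" --pt "0.03 0 0" --turn '[0, 0, 0, 0, 0]' --claw '[0, 0, 0, 0, 0]'

```text
t: 7.18
position: [0.5837, 0.0205, 0.0133]
orientation: [[0.292, 0.956, -0.0], [0.956, -0.292, -0.0], [-0.0, -0.0, -1.0]]
contact_force: [-0.0, -3.0, 3.0]
opening: 0.0002
gripper_force: 1.7
```

Request:
apply_moves --pt "0.006 0 0" --pt "0.012 0 0" --pt "0.018 0 0" --pt "0.024 0 0" --pt "0.03 0 0" --turn '[0, 0, 0, 0, 0]' --claw '[0, 0, 0, 0, 0]'

```text
t: 7.8
position: [0.5925, 0.0493, 0.0133]
orientation: [[0.292, 0.956, 0.0], [0.956, -0.292, 0.0], [0.0, 0.0, -1.0]]
contact_force: [-1.0, -2.9, 3.3]
opening: 0.0
gripper_force: 1.7
```

Request:
apply_moves --pt "0.004 0 0" --pt "0.008 0 0" --pt "0.012 0 0" --pt "0.016 0 0" --pt "0.018 0 0" --turn '[0, 0, 0, 0, 0]' --claw '[0, 0, 0, 0, 0]'

```text
t: 8.43
position: [0.5977, 0.0663, 0.0133]
orientation: [[0.292, 0.956, 0.0], [0.956, -0.292, 0.0], [0.0, 0.0, -1.0]]
contact_force: [-1.8, -3.0, 2.9]
opening: 0.0
gripper_force: 1.6
```

```bash
python3 blk.py w4
python3 - <<'E'
from h import *
im=cv2.imread('pics/w4.png'); cv2.imwrite('pics/c4.png',cv2.resize(im[0:240,220:440],None,fx=2.4,fy=2.4))
E
```

```text
90 8431.0 [[295, 135], [288, 144], [293, 254], [357, 255], [361, 139]]
rect mm ((608.1514282226562, 101.54100036621094), (51.680419921875, 29.2692813873291), 72.95321655273438)
190 7937.0 [[290, 141], [292, 252], [357, 253], [362, 143]]
rect mm ((607.8287353515625, 100.48594665527344), (48.519020080566406, 29.269248962402344), 72.92283630371094)
[0.5977 0.0663 0.0133] 1.7566900243026085e-05 8.425 [0.2922 0.9563 0.0001]
```

View pics/c4.png

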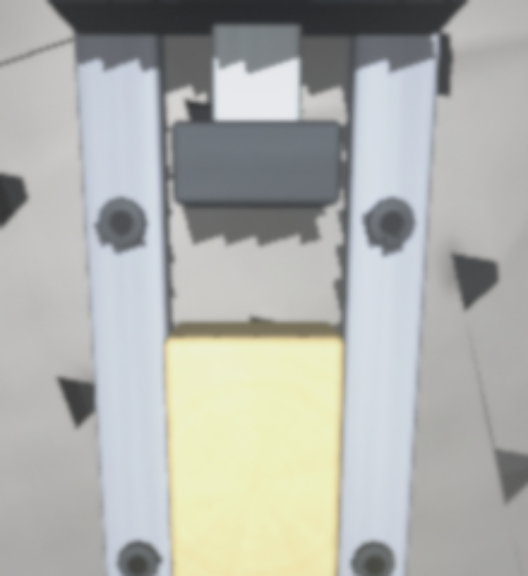

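The block is in the channel with its top front edge at row 140. The stop's top front edge is at row 84.6, so a gap remains.

Run:
```python
from h import *
s=robot.get_state();C=cam('wrist',s)
P=cast(C,[(325,140.6),(325,84.6),(325,253)],.025);print((P-s['position'])@s['orientation'][:,0]*1000,s['contact_force']@s['orientation'])
```

```text
[60.0672 80.6194 11.8895] [-1.7086  0.4989 -2.2315]
```

Request:
apply_moves --pt "0.004 0 0" --pt "0.008 0 0" --pt "0.011 0 0" --pt "0.013 0 0" --pt "0.015 0 0" --turn '[0, 0, 0, 0, 0]' --claw '[0, 0, 0, 0, 0]'

```text
t: 9.1
position: [0.6021, 0.0806, 0.0133]
orientation: [[0.292, 0.956, 0.0], [0.956, -0.292, 0.0], [0.0, 0.0, -1.0]]
contact_force: [-1.3, -2.7, 1.2]
opening: 0.0002
gripper_force: 1.4
```

Request:
apply_moves --pt "0.0005 0 0" --pt "0.001 0 0" --pt "0.0015 0 0" --pt "0.002 0 0" --turn '[0, 0, 0, 0]' --claw '[0, 0, 0, 0]'

```text
t: 9.6
position: [0.6026, 0.0823, 0.0133]
orientation: [[0.292, 0.956, -0.0], [0.956, -0.292, 0.0], [0.0, -0.0, -1.0]]
contact_force: [-0.9, -2.2, 1.2]
opening: 0.0001
gripper_force: 1.2
```

Request:
apply_moves --pt "0.0003 0 0" --pt "0.0006 0 0" --pt "0.0009 0 0" --pt "0.0012 0 0" --pt "0.0012 0 0" --turn '[0, 0, 0, 0, 0]' --claw '[0, 0, 0, 0, 0]'

```text
t: 10.22
position: [0.603, 0.0835, 0.0133]
orientation: [[0.292, 0.956, 0.0], [0.956, -0.292, 0.0], [0.0, 0.0, -1.0]]
contact_force: [-0.7, -2.9, 0.7]
opening: -0.0003
gripper_force: 0.9
```

Request:
apply_moves --pt "0.0003 0 0" --pt "0.0006 0 0" --pt "0.0008 0 0" --pt "0.001 0 0" --turn '[0, 0, 0, 0]' --claw '[0, 0, 0, 0]'

```text
t: 10.72
position: [0.6032, 0.0845, 0.0133]
orientation: [[0.292, 0.956, -0.0], [0.956, -0.292, 0.0], [0.0, -0.0, -1.0]]
contact_force: [-0.7, -1.1, 0.2]
opening: 0.0002
gripper_force: 0.9
```

Request:
apply_moves --pt "0.0002 0 0" --pt "0.0004 0 0" --pt "0.0006 0 0" --pt "0.0006 0 0" --turn '[0, 0, 0, 0]' --claw '[0, 0, 0, 0]'

```text
t: 11.22
position: [0.6035, 0.085, 0.0133]
orientation: [[0.292, 0.956, 0.0], [0.956, -0.292, 0.0], [0.0, 0.0, -1.0]]
contact_force: [-0.6, -1.8, 0.1]
opening: -0.0002
gripper_force: 0.8
```

Request:
apply_moves --pt "0.0002 0 0" --pt "0.0004 0 0" --pt "0.0004 0 0" --turn '[0, 0, 0]' --claw '[0, 0, 0]'

```text
t: 11.6
position: [0.6035, 0.0854, 0.0133]
orientation: [[0.292, 0.956, 0.0], [0.956, -0.292, 0.0], [0.0, 0.0, -1.0]]
contact_force: [-0.3, -2.1, -0.6]
opening: -0.0004
gripper_force: 0.7
```

Request:
apply_moves --pt "0.0002 0 0" --pt "0.0004 0 0" --pt "0.0004 0 0" --turn '[0, 0, 0]' --claw '[0, 0, 0]'

```text
t: 11.98
position: [0.6036, 0.0857, 0.0133]
orientation: [[0.292, 0.956, -0.0], [0.956, -0.292, -0.0], [-0.0, 0.0, -1.0]]
contact_force: [-1.2, -3.1, -0.1]
opening: 0.0001
gripper_force: 1.3
```

Request:
apply_moves --pt "0.0002 0 0" --pt "0.0003 0 0" --pt "0.0003 0 0" --turn '[0, 0, 0]' --claw '[0, 0, 0]'

```text
t: 12.35
position: [0.6037, 0.0857, 0.0133]
orientation: [[0.293, 0.956, -0.0], [0.956, -0.293, -0.001], [-0.001, 0.0, -1.0]]
contact_force: [-2.3, -4.3, 0.1]
opening: 0.0
gripper_force: 2.6
```

Request:
apply_moves --pt "0.0002 0 0" --pt "0.0003 0 0" --pt "0.0003 0 0" --turn '[0, 0, 0]' --claw '[0, 0, 0]'

```text
t: 12.72
position: [0.6036, 0.0857, 0.0133]
orientation: [[0.293, 0.956, -0.0], [0.956, -0.293, -0.001], [-0.001, -0.0, -1.0]]
contact_force: [-2.5, -5.9, 1.0]
opening: -0.0
gripper_force: 3.3
```

The force is rising while the position holds, so the block is on the stop. I'll ramp up in small steps.

Request:
apply_moves --pt "0.0002 0 0" --pt "0.0004 0 0" --pt "0.0004 0 0" --turn '[0, 0, 0]' --claw '[0, 0, 0]'

```text
t: 13.1
position: [0.6036, 0.0857, 0.0133]
orientation: [[0.293, 0.956, -0.001], [0.956, -0.293, -0.002], [-0.002, -0.0, -1.0]]
contact_force: [-2.9, -7.3, 1.8]
opening: 0.0001
gripper_force: 4.2
```

Request:
apply_moves --pt "0.0002 0 0" --pt "0.0003 0 0" --pt "0.0003 0 0" --turn '[0, 0, 0]' --claw '[0, 0, 0]'

```text
t: 13.48
position: [0.6036, 0.0858, 0.0133]
orientation: [[0.293, 0.956, -0.001], [0.956, -0.293, -0.002], [-0.003, -0.0, -1.0]]
contact_force: [-4.0, -8.8, 2.7]
opening: 0.0
gripper_force: 5.0
```

Request:
apply_moves --pt "0.0002 0 0" --pt "0.0004 0 0" --pt "0.0004 0 0" --turn '[0, 0, 0]' --claw '[0, 0, 0]'

```text
t: 13.85
position: [0.6036, 0.0858, 0.0133]
orientation: [[0.293, 0.956, -0.001], [0.956, -0.293, -0.003], [-0.003, -0.0, -1.0]]
contact_force: [-5.0, -9.9, 2.5]
opening: -0.0002
gripper_force: 5.9
```

Request:
apply_moves --pt "0.0002 0 0" --pt "0.0004 0 0" --pt "0.0004 0 0" --pt "0.0004 0 0" --turn '[0, 0, 0, 0]' --claw '[0, 0, 0, 0]'

```text
t: 14.35
position: [0.6036, 0.0858, 0.0133]
orientation: [[0.294, 0.956, -0.002], [0.956, -0.294, -0.004], [-0.004, -0.0, -1.0]]
contact_force: [-5.3, -12.2, 3.5]
opening: -0.0001
gripper_force: 6.9
```

Request:
apply_moves --pt "0 0 0" --pt "0 0 0" --pt "0 0 0" --pt "0 0 0" --pt "0 0 0" --turn '[0, 0, 0, 0, 0]' --claw '[0, 0, 0, 0, 0]'

```text
t: 14.98
position: [0.6037, 0.0858, 0.0133]
orientation: [[0.294, 0.956, -0.002], [0.956, -0.294, -0.004], [-0.004, -0.0, -1.0]]
contact_force: [-5.6, -13.5, 2.3]
opening: -0.0002
gripper_force: 6.9
```

Request:
apply_moves --pt "0 0 0" --pt "0 0 0" --pt "0 0 0" --turn '[0, 0, 0]' --claw '[0, 0, 0]'

```text
t: 15.35
position: [0.6037, 0.0858, 0.0133]
orientation: [[0.294, 0.956, -0.002], [0.956, -0.294, -0.004], [-0.004, -0.0, -1.0]]
contact_force: [-4.9, -12.9, 2.7]
opening: -0.0
gripper_force: 6.9
```

I held about 14 N at the wrist, roughly 12 N on the stop after friction, for over a second. Now I'll back off.

Request:
apply_moves --pt "-0.002 0 0" --pt "-0.006 0 0" --pt "-0.02 0 0" --pt "-0.04 0 -0.01" --pt "-0.04 0 -0.05" --turn '[0, 0, 0, 0, 0]' --claw '[0, 0, 0, 0, 0]'

```text
t: 15.98
position: [0.5902, 0.0477, 0.062]
orientation: [[0.294, 0.956, -0.004], [0.956, -0.294, 0.0], [-0.001, -0.004, -1.0]]
contact_force: [1.0, 0.9, 0.5]
opening: 0.0002
gripper_force: 0.0
```

Request:
apply_moves --pt "0 0 -0.04" --pt "0 0 -0.06" --pt "0 0 -0.06" --pt "0 0 -0.06" --turn '[0, 0, 0, 0]' --claw '[0, 0, 0, 0]'

```text
t: 16.48
position: [0.5918, 0.0494, 0.1216]
orientation: [[0.292, 0.956, -0.002], [0.956, -0.292, 0.0], [-0.0, -0.002, -1.0]]
contact_force: [0.1, 0.1, 0.8]
opening: -0.0002
gripper_force: 0.0
```

```bash
python3 blk.py w5
python3 - <<'E'
from h import *
im=cv2.imread('pics/w5.png'); cv2.imwrite('pics/c5.png',cv2.resize(im[0:220,220:440],None,fx=2.6,fy=2.6))
E
```

```text
90 996.0 [[0, 42], [0, 76], [20, 85], [21, 79], [34, 83], [38, 71]]
rect mm ((422.32257080078125, 200.7938995361328), (22.294536590576172, 26.597484588623047), 48.435420989990234)
190 423.0 [[0, 51], [0, 74], [17, 81], [24, 67]]
rect mm ((417.1178283691406, 202.1267852783203), (14.529101371765137, 16.3834228515625), 44.98569869995117)
[0.5918 0.0494 0.1216] -0.0002415617501592137 16.475 [ 0.2925  0.9563 -0.0004]
```

View pics/c5.png

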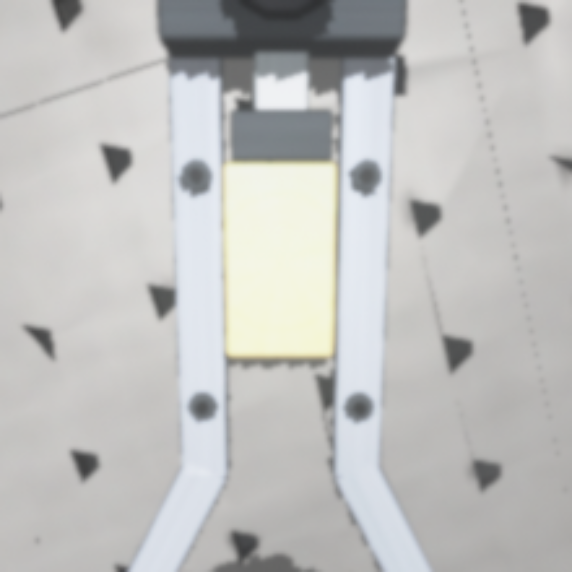

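The block sits flat against the stop, straight in the channel. Its top spans crop (225,160) to (335,357) with no gap at the stop, and the fingers are clear.

```bash
python3 -c "
from workcell import robot
print(robot.hand_in())"
```

```text
the job is handed in; nothing more can be done
None
```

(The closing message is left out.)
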